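# Lock the depth stop of the tart-cutting jig

### The arm

A 7-joint arm with a two-finger parallel gripper is mounted at the origin on the work surface. World frame = base frame: x ahead of the robot, y to its left, z up, the work surface at z = 0. Lengths are in m, angles in rad, forces in N, time in s.
With the tool pointing down it reaches from about 0.425 to 0.925 m from the base axis. Payload 6.8 kg.
Tool frame: the origin (TCP) lies on the centre line of the jaws, within the pads' length; the fingertips stand arm.tips_ahead ahead of it and the grasp point (between the pads) lies 8 mm behind it (arm.tips_ahead is the distance from the TCP to the fingertips, in m); z points along the fingers, x is the direction in which the jaws open and shut, and the axes are right-handed (so a half turn about z gives the same grasp; the last joint's range is limited). The gripper opens to 85 mm and grips with 20 to 120 N. Pads are 22 mm wide; open, the fingers measure 114 mm over their backs; the gripper's body (76 mm by 85 mm) begins 54 mm behind the grasp point. The pads swing forward as they close: fully open they stand 13 mm farther back than shut.
Start: joints at [1.006, 0.477, 0.022, 1.555, -0.011, 1.109, -0.083], TCP at [0.298, -0.606, 0.242] pointing down, gripper open.
Joint ranges: [-2.96, 2.96], [-0.34, 2.1], [-1.41, 1.46], [0.24, 2.44], [-1.37, 4.51], [0.17, 1.92], [-2.96, 2.96]. Speed limits (rad/s): [2.39, 2.39, 3.14, 3.14, 3.14, 3.14, 3.14].

### API

Orientations are given as a rotation vector (axis times angle).
In Python, from workcell import arm gives the robot as it stands.
- The arm moves only by the shell command python3 -m handwheel 'ROWS' [FORCE]. ROWS is a JSON object of lists of equal length, an entry for each row: "offset": the shift along the world's x, y, z in m, a list of three; "roll": the turn about the world's z in degrees; "gripper": the opening, from 0 (shut) to 1 (fully open). A call has 1 to 20 rows; each row shifts and turns the commanded pose from where the row before left it; what a row does not reach is not made up. A row lasts 1/12 s, in which the tool goes at most 41.7 mm and 7.16 degrees, less where a joint would pass 70% of its speed; a pose out of reach is approached as far as the arm can. A call with a gripper value outside its range is refused whole. The fingers move at their own pace and stop on an object; FORCE is the grip in N (left out, the last holds). Time passes only in rows, so rows that do not move let the fingers close. It gives the time, the measured TCP pose, the force and the opening at its end, in the units of the state.
- arm.read_state(): the state, without advancing time (a new reading comes with each control period).
- arm.capture(name): name is "side" or "top" or "wrist"; returns a dict with "frame" (420x560x3 uint8, blue, green, red), "range_z" (420x560 float32, m along the optical axis (not along the pixel's ray), 0 where there is no reading), "camera_matrix" (3x3 intrinsics, pixels), "pose" (4x4, takes a point from camera to world coordinates). Camera axes: x right, y up, looking along -z (the intrinsics and any distortion apply to the point x, -y, -z); pixel columns grow to the right and rows downward; lengths in m; the calibration is good to about 2 mm. A picture is of the moment at which its call begins.
- arm.job_done(): hands the job in, once; it reports no verdict.
The state is a dict: "time": time; "joints": joint angles; "joint_vel": joint speeds; "joint_torque": joint torques, N m; "position": TCP position; "orientation": TCP orientation; "force": force on the tool from outside, world axes, zero at the start; "wrist_torque": the same for the moment, N m; "gripper_width": finger opening in m.
Only numpy, scipy, OpenCV 4.12 (cv2) and the standard library are available. Lean on these libraries where they do the work, as an engineer would, in place of code of your own. Each camera call takes 0.05 s, during which the arm holds its last target.

### The job

On the pastry counter the tart cutter's two depth stops each carry a brass nut with a winged lock nut above it. The red winged nut is still loose: run it down clockwise until it meets its brass nut, tighten it firmly there, and let go. Leave the blue winged nut, which is already tight, as it is.

Things in the scene. Friction and masses are not known exactly. Their poses are not given: they have to be found in the camera images.
- red_nut (a joint): Running down: angle (rad) of the loose red winged nut on its upright stud, growing clockwise from above. Starts at 0 to 0.5; drag 0.1 N m; sinks 3 mm per rad; at 1.2 it is stopped by the brass nut below it (hexagonal, 42 mm across corners, 30 to 46 mm above the counter, fixed, on a fixed steel base plate 110 x 90 x 12 mm).
- red_wing (a joint): Tightening: further clockwise turn (rad) of the red wing once the nut has met the brass nut; 0 until then. Stiff: 0.25 N m to start, then 0.7 N m per rad more; stays when let go. Tight above 0.06, best 0.15, end stop 0.3. At 0.15 the white stripe on one half of the wing's top points the same way from the stud as the black mark on the base plate.
- red_grip (a point): Grip point on the axis in the red wing, z 79 mm when run down, up to 3.6 mm higher before; turns with the wing. Wing: upright bar 64 mm long (x axis, level), 14 thick (y), from 25 mm below to 11 above this point; white stripe on its -x half. The 12 mm stud shows up to 14 mm above the wing. Under the wing: round red flange 36 mm across, 8 thick, then the brass nut. Nothing else tall within 110 mm.
- blue_nut (a joint): Angle (rad) of the blue winged nut on the other, otherwise alike depth stop, to the left or right of the red one, axes at least 150 mm apart; 0 = tight, as it is. Leave it alone: within 0.15.
Things that resemble listed ones, but are neither listed nor needed, are in the scene too. Leave any orange look-alike of the part that bears red_nut alone. Leave any turquoise look-alike of the part that bears blue_nut alone.

How it is judged:
At the end, for the whole second after the job is handed in: The red winged nut is let go, at rest, run down against the brass nut (red_nut above 1.15 rad) and tight (red_wing above 0.06 rad); the blue winged nut is within 0.15 rad of where it was (value of joint red_nut above 1.15 rad and value of joint red_wing above 0.06 rad and velocity of joint red_nut between -0.05 and 0.05 rad/s and value of joint blue_nut between -0.15 and 0.15 rad); the robot touches nothing.
It fails at once if the blue winged nut is turned by more than 0.15 rad (value of joint blue_nut above 0.15 rad or value of joint blue_nut below -0.15 rad).
It also fails if it takes over 38 s, if anything falls off the work surface, if the arm or the gripper's body presses on something with over 40 N, if the wrist force passes 120 N, or if a joint passes its speed limit or range.

## Working session

There is one attempt and no reset: what is moved stays moved. The work goes in short steps, Python scripts to look and compute and a shell command to move; the robot and the scene stay as the last step left them, time stands still between calls to the robot, and variables do not carry over. Pictures are saved under pics/ and viewed, and the job is handed in when it is done.

```bash
ls; mkdir -p pics
cat > h.py <<'E'
import numpy as np, cv2
from workcell import arm
def ray(c,u,v):
    K=c["camera_matrix"];P=c["pose"]
    d=np.array([(u-K[0,2])/K[0,0],-(v-K[1,2])/K[1,1],-1.0])
    return P[:3,3],P[:3,:3]@d
def onz(c,u,v,z):
    o,d=ray(c,u,v);return o+d*(z-o[2])/d[2]
def pt(c,u,v):
    o,d=ray(c,u,v);return o+d*c["range_z"][int(v),int(u)]
def cloud(c):
    K=c["camera_matrix"];P=c["pose"];Z=c["range_z"];v,u=np.mgrid[:Z.shape[0],:Z.shape[1]]
    p=np.stack([(u-K[0,2])/K[0,0]*Z,-(v-K[1,2])/K[1,1]*Z,-Z],-1)
    return p@P[:3,:3].T+P[:3,3]
E
python3 - <<'E'
from h import *
s=arm.read_state();print({k:np.round(v,3).tolist() for k,v in s.items()},arm.tips_ahead)
for n in("side","top","wrist"):
    c=arm.capture(n);cv2.imwrite(f"pics/{n}0.png",c["frame"]);print(n,c["camera_matrix"].round(1).tolist(),c["pose"].round(3).tolist(),[k for k in c])
E
```

```text
pics
{'time': 0.0, 'joints': [1.006, 0.478, 0.022, 1.556, -0.011, 1.109, -0.083], 'joint_vel': [0.002, -0.0, 0.0, -0.0, 0.0, -0.0, -0.001], 'joint_torque': [-0.001, -59.645, 1.608, -28.119, 0.013, 0.009, -0.0], 'position': [0.297, -0.605, 0.241], 'orientation': [-2.666, 1.66, 0.003], 'force': [0.338, -0.009, -0.029], 'wrist_torque': [0.078, -0.045, -0.023], 'gripper_width': 0.086} 0.011
side [[516.8, 0.0, 276.3], [0.0, 516.8, 208.6], [0.0, 0.0, 1.0]] [[-0.775, 0.35, -0.526, -0.119], [-0.632, -0.437, 0.64, 0.752], [-0.006, 0.828, 0.56, 0.701], [0.0, 0.0, 0.0, 1.0]] ['frame', 'range_z', 'camera_matrix', 'pose']
top [[518.1, 0.0, 271.0], [0.0, 518.1, 204.4], [0.0, 0.0, 1.0]] [[0.028, 0.998, -0.049, 0.403], [-1.0, 0.029, 0.004, 0.05], [0.005, 0.049, 0.999, 1.015], [0.0, 0.0, 0.0, 1.0]] ['frame', 'range_z', 'camera_matrix', 'pose']
wrist [[306.5, 0.0, 277.0], [0.0, 306.5, 209.8], [0.0, 0.0, 1.0]] [[0.441, 0.866, 0.237, 0.357], [-0.897, 0.426, 0.115, -0.576], [-0.001, -0.263, 0.965, 0.372], [0.0, 0.0, 0.0, 1.0]] ['frame', 'range_z', 'camera_matrix', 'pose']
```

View pics/side0.png

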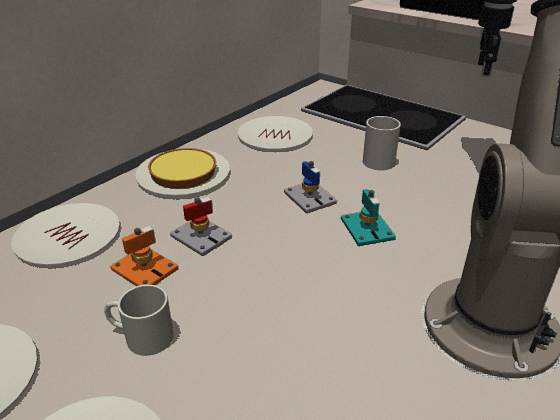

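View pics/top0.png

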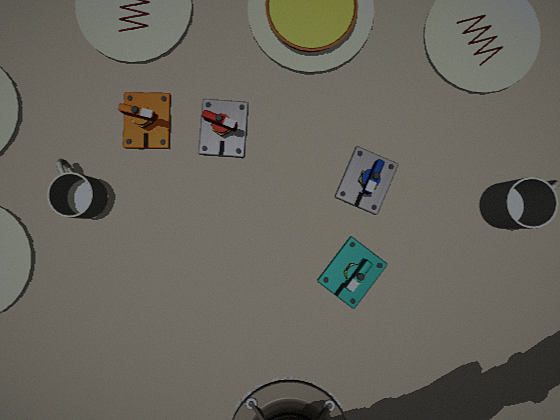

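View pics/wrist0.png

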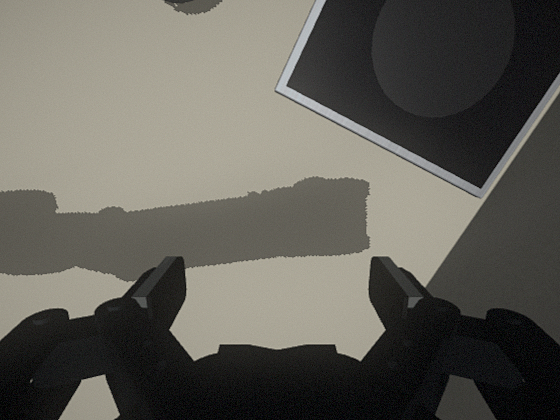

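The top view shows the red winged nut on a grey plate at about (222,123), the orange look-alike at (143,115), the blue one at (373,178) and the turquoise one at (355,275). I choose red at (222,123), and I'll check it in a close crop and measure it.

Run:
```python
from h import *
c=arm.capture("top");f=c["frame"];P=cloud(c)
cv2.imwrite("pics/crop1.png",cv2.resize(f[80:175,100:270],None,fx=4.5,fy=4.5,interpolation=cv2.INTER_CUBIC))
cs=arm.capture("side");cv2.imwrite("pics/crop2.png",cv2.resize(cs["frame"][180:270,150:250],None,fx=6,fy=6,interpolation=cv2.INTER_CUBIC))
for n,c in(("top",c),("side",cs)):
    P=cloud(c);hsv=cv2.cvtColor(c["frame"],cv2.COLOR_BGR2HSV)
    H,S,V=[hsv[...,i].astype(int) for i in range(3)]
    m=((H<6)|(H>172))&(S>150)&(V>60)&(c["range_z"]>0)
    nl,lab,st,ce=cv2.connectedComponentsWithStats(m.astype(np.uint8))
    for i in range(1,nl):
        if st[i,4]<60: continue
        q=P[lab==i];print(n,st[i],ce[i],q.min(0).round(3),q.max(0).round(3))
        zt=np.percentile(q[:,2],98);t=q[q[:,2]>zt-.006]
        w,v=np.linalg.eigh(np.cov(t[:,:2].T));d=v[:,1];pr=(t[:,:2]-t[:,:2].mean(0))@d
        print(zt,t.mean(0).round(4),np.degrees(np.arctan2(d[1],d[0])),np.ptp(pr),len(t))
    # blue too
    m=(H>105)&(H<130)&(S>150);q=P[m];print("blue",q.mean(0))
```

```text
top [202 110  15  12  95] [209.10526316 114.83157895] [0.595 0.15  0.008] [0.633 0.187 0.097]
0.09635433434624399 [0.6059 0.1625 0.0932] 66.53739277780224 0.02752154894673692 87
top [212 123  16   9  74] [218.71621622 127.90540541] [0.584 0.133 0.044] [0.598 0.163 0.062]
0.06101730409357498 [0.59   0.1483 0.0576] 69.63302063463694 0.028622645712317693 64
blue [ 0.49990309 -0.13046169  0.07848424]
side [183 201  29  23 439] [196.74031891 211.35307517] [0.581 0.118 0.047] [0.615 0.176 0.096]
0.09391850337811476 [0.6011 0.1576 0.0916] 64.46750700909278 0.053438359650520566 85
blue [ 0.48872226 -0.39207266  0.14357377]
```

View pics/crop1.png

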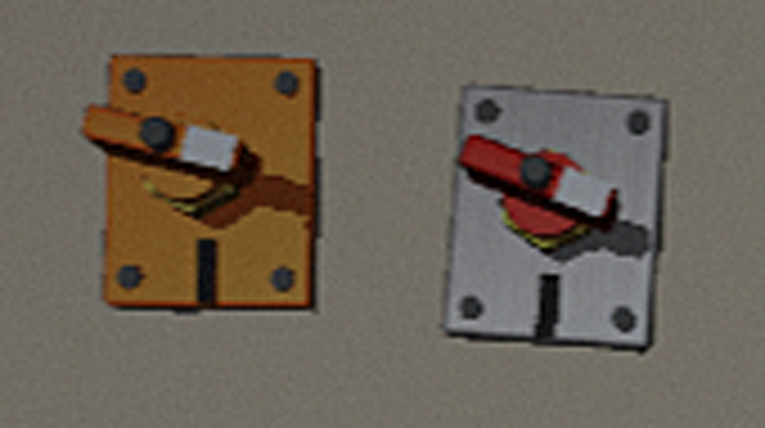

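View pics/crop2.png

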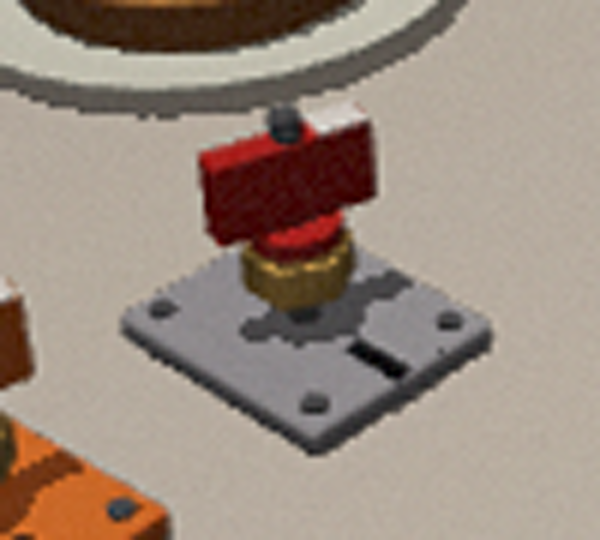

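Run:
```python
from h import *
c=arm.capture("top");g=lambda u,v,z:onz(c,100+u/4.5-.4,80+v/4.5-.4,z)[:2]
pc=np.array([g(*p,.012) for p in((465,85),(667,98),(652,348),(446,332))]);print(pc.round(4),"centre",pc.mean(0).round(4))
print("sides",np.linalg.norm(pc-np.roll(pc,1,0),axis=1))
e=np.array([g(*p,.0925) for p in((476,137),(460,170),(604,220),(620,186))]);print("wing",e.round(4),e.mean(0))
l=e[:2].mean(0);r=e[2:].mean(0);d=r-l;print("len",np.linalg.norm(d),"stripe ang",np.degrees(np.arctan2(d[1],d[0])))
st=g(536,170,.1065);print("stud",st)
b=g(550,277,.012);b2=g(546,338,.012);print("mark",b,b2)
for ax in(pc.mean(0),st,e.mean(0)):
  m=(b+b2)/2-ax;print("mark ang from",ax,np.degrees(np.arctan2(m[1],m[0])))
m=b2-b;print(np.degrees(np.arctan2(m[1],m[0])))
cs=arm.capture("side");k=lambda u,v,z:onz(cs,150+u/6-.4,180+v/6-.4,z)[:2]
print("side stud top",k(285,115,.1065)); q=np.array([k(*p,.012) for p in((122,322),(285,222),(492,325),(315,440))]);print(q.mean(0),q)
w=np.array([k(*p,.0925) for p in((200,155),(372,123))]);d=w[1]-w[0];print("near edge",w,np.linalg.norm(d),np.degrees(np.arctan2(d[1],d[0])))
```

```text
[[0.6558 0.1859]
 [0.6527 0.0979]
 [0.5432 0.1011]
 [0.5476 0.1903]] centre [0.5998 0.1438]
sides [0.10834497 0.08803043 0.10955434 0.08939095]
wing [[0.6147 0.1699]
 [0.6012 0.1758]
 [0.5827 0.1177]
 [0.5966 0.1118]] [0.59880129 0.14381014]
len 0.06090968541056386 stripe ang -107.42527700108174
stud [0.59905322 0.14406435]
mark [0.57283695 0.14618206] [0.54621587 0.14703092]
mark ang from [0.59982452 0.1438096 ] 176.02975683603415
mark ang from [0.59905322 0.14406435] 176.32013163563585
mark ang from [0.59880129 0.14381014] 175.92744307218854
178.17363847316204
side stud top [0.59375915 0.14887536]
[0.59748396 0.14808662] [[0.65117752 0.18906346]
 [0.65122869 0.10609729]
 [0.54261603 0.10441421]
 [0.54491362 0.19277154]]
near edge [[0.61507085 0.17161204]
 [0.5822047  0.11877624]] 0.06222383206871981 -121.8833956629702
```

The crop confirms the choice: red wing and flange on a grey plate, stripe on its right half, black mark towards the robot. The axis is at about (0.598, 0.145), the stripe at about -113° and the mark at about 177°. That leaves about 70° clockwise, which fits the 49–77° that the description allows. I'm moving above it.

```bash
python3 -m handwheel '{"offset":[[0.015,0.0375,0],[0.015,0.0375,0],[0.015,0.0375,0],[0.015,0.0375,0],[0.015,0.0375,0],[0.015,0.0375,0],[0.015,0.0375,0],[0.015,0.0375,0],[0.015,0.0375,0],[0.015,0.0375,0],[0.015,0.0375,0],[0.015,0.0375,0],[0.015,0.0375,0],[0.015,0.0375,0],[0.015,0.0375,0],[0.015,0.0375,0],[0.015,0.0375,0],[0.015,0.0375,0],[0.015,0.0375,0],[0.015,0.0375,0]],"roll":[2,2,2,2,2,2,2,2,2,2,2,2,2,2,2,2,2,2,2,2],"gripper":[1,1,1,1,1,1,1,1,1,1,1,1,1,1,1,1,1,1,1,1]}' 60
python3 -m handwheel '{"offset":[[0,0,0],[0,0,0]],"roll":[0,0],"gripper":[1,1]}'
python3 - <<'E'
from h import *
c=arm.capture("wrist");cv2.imwrite("pics/w1.png",c["frame"])
s=arm.read_state();print(s["position"],s["orientation"],s["joints"],s["force"])
from scipy.spatial.transform import Rotation as R
x=R.from_rotvec(s["orientation"]).as_matrix();print("tool yaw",np.degrees(np.arctan2(x[1,0],x[0,0])),x[:,2])
E
```

```text
time: 2.02
position: [0.5983, 0.1459, 0.2424]
orientation: [3.074, -0.647, 0.001]
force: [0.5, -1.0, 0.1]
gripper_width: 0.0854
time: 2.18
position: [0.5976, 0.1475, 0.2421]
orientation: [-3.074, 0.641, 0.001]
force: [0.6, -0.8, 0.1]
gripper_width: 0.0855
[0.59756938 0.14474685 0.24194471] [ 3.07400764e+00 -6.46452047e-01 -9.21054571e-04] [ 0.00542965  0.41812758 -0.45652558  1.68089054  0.20316692  1.0904658
 -0.92602169] [ 0.23349655 -0.7904018  -0.07631181]
tool yaw -23.75206848932221 [-6.45290106e-04 -2.18914596e-04 -9.99999768e-01]
```

View pics/w1.png

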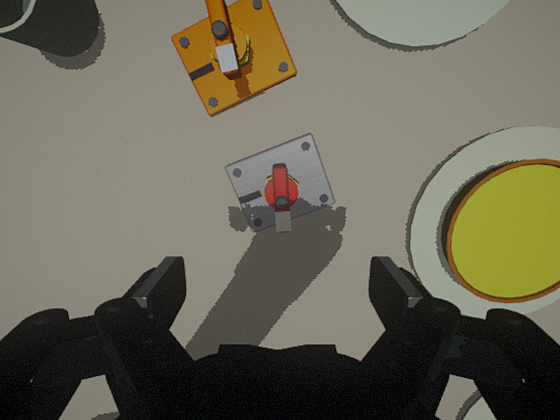

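The wrist view shows the red wing between the fingers' lanes, from (280,165) to (283,230). It is nearly upright in the image, so it is aligned with the jaws. The stud tip is at (282,203) and the mark at (249,197). Next I measure it.

Run:
```python
from h import *
c=arm.capture("wrist");f=c["frame"]
cv2.imwrite("pics/w1c.png",cv2.resize(f[125:240,215:345],None,fx=5,fy=5,interpolation=cv2.INTER_CUBIC))
P=cloud(c);r=P[125:240,215:345];m=(r[...,2]>.084)&(r[...,2]<.0965);q=r[m]
print(m.sum(),np.median(q[:,2]),q.min(0),q.max(0))
rc=cv2.minAreaRect((q[:,:2]*1000).astype(np.float32));print("wing rect",rc)
t=r[r[...,2]>.099];print("stud",t.mean(0),len(t),t[:,2].max())
```

```text
833 0.0922472807563483 [0.58479041 0.11473598 0.08405558] [0.61680494 0.1766856  0.09616143]
wing rect ((600.7725219726562, 145.14569091796875), (64.44876098632812, 14.435172080993652), 70.30267333984375)
stud [0.60760001 0.16265523 0.17865955] 204 0.3724103677972015
```

View pics/w1c.png

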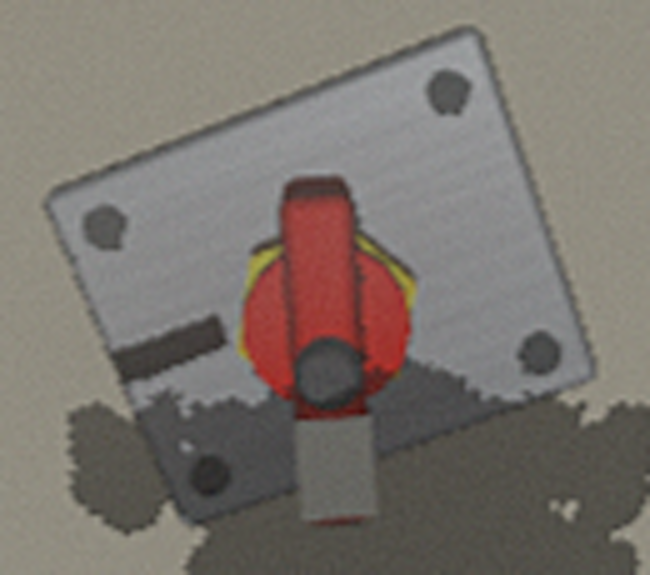

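The wing rectangle measures 64 x 14 mm, as given. Its centre is (0.600, 0.145), its long axis is at 70.3° and its top is at z 92 mm. The jaws need +4° of roll and +3 mm in x. I'll descend 168 mm and close.

```bash
python3 -m handwheel '{"offset":[[0.003,0,-0.008],[0,0,-0.020],[0,0,-0.030],[0,0,-0.030],[0,0,-0.030],[0,0,-0.025],[0,0,-0.015],[0,0,-0.010],[0,0,0],[0,0,0]],"roll":[2,2,0,0,0,0,0,0,0,0],"gripper":[1,1,1,1,1,1,1,1,1,1]}' 60
python3 - <<'E'
from h import *
c=arm.capture("wrist");cv2.imwrite("pics/w2.png",c["frame"])
g=lambda u,v,z:onz(c,u,v,z)
s=arm.read_state();print(s["position"],s["force"],s["wrist_torque"],s["time"])
E
```

```text
time: 3.12
position: [0.601, 0.143, 0.0747]
orientation: [3.094, -0.543, 0.0]
force: [-0.9, 0.3, 0.4]
gripper_width: 0.0858
[0.6015552  0.14360337 0.07548478] [ 0.01065525 -0.27686567  0.39519321] [-0.00875349  0.0086028  -0.00187922] 3.1667
```

View pics/w2.png

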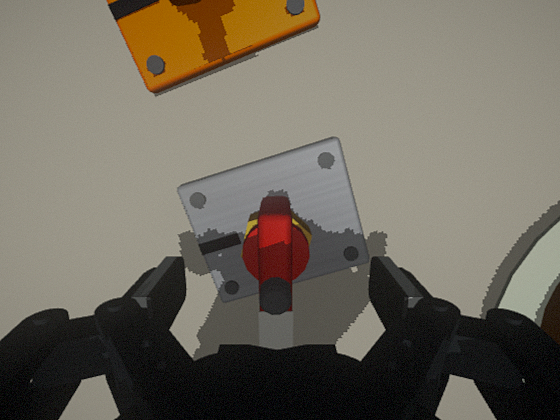

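The wing is centred between the open jaws at column 276, with the stud tip at (276,295). I'm closing now, and I'll work out the mark's direction from this view.

```bash
python3 -m handwheel '{"offset":[[0,0,0],[0,0,0],[0,0,0],[0,0,0],[0,0,0],[0,0,0],[0,0,0],[0,0,0],[0,0,0],[0,0,0]],"roll":[0,0,0,0,0,0,0,0,0,0],"gripper":[0,0,0,0,0,0,0,0,0,0]}' 60
python3 - <<'E'
from h import *
from scipy.spatial.transform import Rotation as R
c=arm.capture("wrist");cv2.imwrite("pics/w3.png",c["frame"])
a,b=[onz(c,*p,.012)[:2] for p in((199,248),(241,238))]
q=np.array([onz(c,*p,.012)[:2] for p in((178,187),(336,138),(369,262),(224,302))]);print(q.round(4),q.mean(0))
m=a-b;print("mark",a,b,"dir",np.degrees(np.arctan2(m[1],m[0])))
e=(q[0]-q[1]);print("plate edge",np.degrees(np.arctan2(e[1],e[0])))
m=(a+b)/2-[.6,.145];print(np.degrees(np.arctan2(m[1],m[0])))
s=arm.read_state();x=R.from_rotvec(s["orientation"]).as_matrix();print("yaw",np.degrees(np.arctan2(x[1,0],x[0,0])),s["position"],s["force"],s["wrist_torque"],s["gripper_width"],s["joints"])
E
```

```text
time: 4.0
position: [0.6008, 0.1443, 0.0746]
orientation: [-3.095, 0.541, -0.0]
force: [-2.7, -0.9, 5.4]
gripper_width: 0.0131
[[0.5512 0.1929]
 [0.6552 0.1879]
 [0.6524 0.101 ]
 [0.5471 0.106 ]] [0.60146688 0.14696102]
mark [0.54696159 0.1499135 ] [0.57632301 0.1469704 ] dir 174.2759726069437
plate edge 177.23449809898796
174.87240985110134
yaw -19.823737606926112 [0.60077333 0.14430451 0.07460723] [-2.28708786 -0.12929229  5.37494039] [-0.0803991   0.44154797  0.01025662] 0.013302298561385182 [-0.0347205   0.61503651 -0.40903659  1.80148778  0.32826203  0.79226487
 -0.95570602]
```

View pics/w3.png

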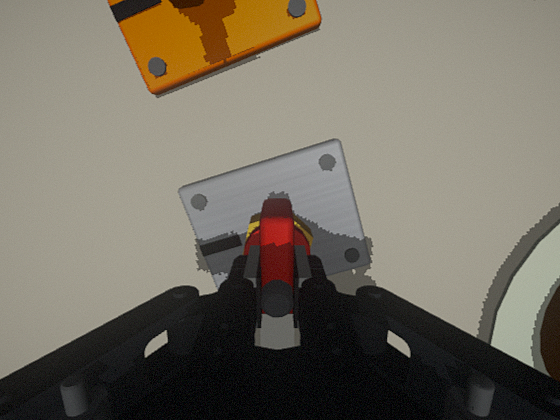

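The grip is seated: opening 13 mm and only small forces. The mark is at about 176.5° and the stripe at -109.8°, so about 73.5° clockwise remains to reach 0.15. I'll turn the first 60° while following the sink.

```bash
python3 -m handwheel '{"offset":[[0,0,-0.0003],[0,0,-0.0003],[0,0,-0.0003],[0,0,-0.0003],[0,0,-0.0003],[0,0,-0.0003],[0,0,-0.0003],[0,0,-0.0003],[0,0,-0.0003],[0,0,-0.0003],[0,0,-0.0002],[0,0,0]],"roll":[-5,-5,-5,-5,-5,-5,-5,-5,-5,-5,-5,-5],"gripper":[0,0,0,0,0,0,0,0,0,0,0,0]}' 60
python3 -m handwheel '{"offset":[[0,0,0],[0,0,0]],"roll":[0,0],"gripper":[0,0]}'
cat > st.py <<'E'
from h import *
from scipy.spatial.transform import Rotation as R
s=arm.read_state();x=R.from_rotvec(s["orientation"]).as_matrix();print("yaw",np.degrees(np.arctan2(x[1,0],x[0,0])),s["position"],"F",s["force"],"T",s["wrist_torque"],s["gripper_width"],"j",s["joints"].round(2) if hasattr(s["joints"],"round") else s["joints"])
E
python3 st.py
```

```text
time: 5.05
position: [0.6003, 0.1448, 0.0715]
orientation: [2.406, -2.02, -0.001]
force: [-3.3, 0.2, 4.2]
gripper_width: 0.013
time: 5.22
position: [0.6003, 0.1448, 0.0714]
orientation: [2.409, -2.016, -0.001]
force: [-3.2, 0.4, 6.5]
gripper_width: 0.0132
yaw -79.83840484384861 [0.60028124 0.14483852 0.07141712] F [-3.19015947  0.35029973  6.50116212] T [ 0.13305373  0.77685698 -0.14773843] 0.013160939902812065 j [-0.23  0.59 -0.15  1.82  0.12  0.74 -1.83]
```

60° done and only drag so far (Tz -0.15). I'll go on in small steps and watch the torque.

```bash
python3 -m handwheel '{"offset":[[0,0,0],[0,0,0],[0,0,0]],"roll":[-2,-2,0],"gripper":[0,0,0]}'|tail -2; python3 st.py
python3 -m handwheel '{"offset":[[0,0,0],[0,0,0],[0,0,0]],"roll":[-2,-1,0],"gripper":[0,0,0]}'|tail -2; python3 st.py
python3 -m handwheel '{"offset":[[0,0,0],[0,0,0],[0,0,0]],"roll":[-2,-2,0],"gripper":[0,0,0]}'|tail -2; python3 st.py
```

```text
force: [-4.1, 1.5, 5.5]
gripper_width: 0.0128
yaw -83.86489347800102 [0.60028243 0.14486839 0.071201  ] F [-4.05397602  1.4915581   5.47401738] T [ 0.20124237  0.66308657 -0.02296607] 0.012809613101580181 j [-0.24  0.59 -0.13  1.82  0.11  0.74 -1.89]
force: [-3.8, 0.3, 4.9]
gripper_width: 0.0128
yaw -86.75930730974666 [0.60025776 0.14489936 0.07118623] F [-3.84778921  0.34399071  4.88609566] T [0.20386785 0.6958078  0.19522022] 0.012773988063791762 j [-0.25  0.59 -0.12  1.82  0.1   0.74 -1.93]
force: [-2.1, 0.6, 5.5]
gripper_width: 0.0131
yaw -90.79965814413684 [0.60025472 0.14494228 0.07119756] F [-2.12583928  0.56521696  5.47250292] T [0.16054041 0.63407106 0.20797851] 0.013093010260321312 j [-0.26  0.59 -0.1   1.82  0.08  0.74 -1.99]
```

```bash
python3 -m handwheel '{"offset":[[0,0,0],[0,0,0],[0,0,0]],"roll":[-1,-1,0],"gripper":[0,0,0]}'|tail -2; python3 st.py
python3 - <<'E'
from h import *
for n,(a,b,c,d) in {"wrist":(130,350,170,390),"top":(80,175,150,290)}.items():
    i=arm.capture(n);cv2.imwrite(f"pics/{n}5.png",cv2.resize(i["frame"][a:b,c:d],None,fx=(2.5 if n=="wrist" else 5),fy=(2.5 if n=="wrist" else 5),interpolation=cv2.INTER_CUBIC))
E
```

```text
force: [-3.4, 0.8, 4.9]
gripper_width: 0.0133
yaw -92.73420470038116 [0.60024321 0.14499585 0.07116772] F [-3.40617691  0.76246457  4.89312638] T [0.23845275 0.68288497 0.30562254] 0.0132528674042808 j [-0.27  0.59 -0.09  1.82  0.07  0.74 -2.02]
```

View pics/wrist5.png

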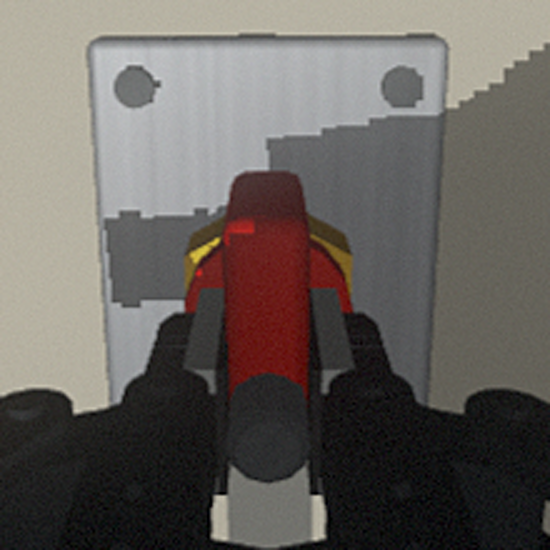

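The wing now lies parallel to the plate's long edges and the resisting torque has risen to about 0.3 N m. I'll turn one more degree, then open and back off straight up.

```bash
python3 -m handwheel '{"offset":[[0,0,0],[0,0,0],[0,0,0]],"roll":[-1,0,0],"gripper":[0,0,0]}'|tail -2; python3 st.py
python3 -m handwheel '{"offset":[[0,0,0],[0,0,0],[0,0,0],[0,0,0],[0,0,0],[0,0,0],[0,0,0],[0,0,0],[0,0,0.01],[0,0,0.02],[0,0,0.03],[0,0,0.03],[0,0,0.03],[0,0,0.03],[0,0,0.015],[0,0,0],[0,0,0]],"roll":[0,0,0,0,0,0,0,0,0,0,0,0,0,0,0,0,0],"gripper":[1,1,1,1,1,1,1,1,1,1,1,1,1,1,1,1,1]}'; python3 st.py
python3 - <<'E'
from h import *
c=arm.capture("wrist");cv2.imwrite("pics/w6.png",c["frame"])
P=cloud(c);r=P[110:300,180:380];m=(r[...,2]>.082)&(r[...,2]<.094);q=r[m]
print(m.sum(),np.median(q[:,2]),cv2.minAreaRect((q[:,:2]*1000).astype(np.float32)))
E
```

```text
force: [-3.0, 1.1, 6.1]
gripper_width: 0.0128
yaw -93.69184661952936 [0.60026444 0.1450161  0.07121594] F [-3.01993697  1.10305655  6.1422661 ] T [0.32708851 0.62416172 0.30083018] 0.01279685828510039 j [-0.27  0.59 -0.09  1.82  0.07  0.74 -2.03]
time: 7.98
position: [0.6012, 0.1444, 0.2378]
orientation: [-2.144, 2.293, -0.002]
force: [-1.0, -0.7, -0.5]
gripper_width: 0.0854
yaw -93.82704523041517 [0.60119718 0.14436588 0.23778501] F [-1.04724049 -0.65136748 -0.51862519] T [-0.04471529  0.0254302   0.02745087] 0.08535907902117622 j [-0.27  0.39 -0.09  1.7   0.04  1.05 -2.01]
823 0.08876710046001163 ((601.8604736328125, 145.1327362060547), (14.487614631652832, 62.81452941894531), 86.9735107421875)
```

View pics/w6.png

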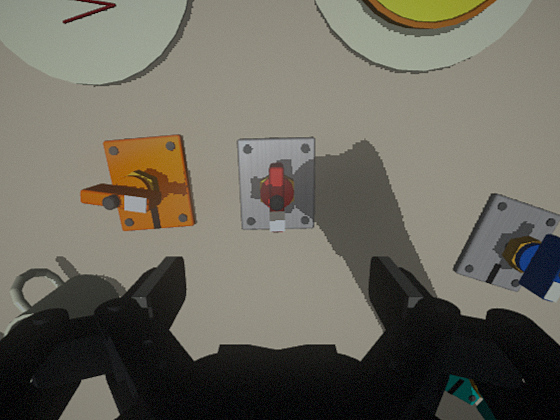

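The wing is now at 177.0°, against 176.5–177° for the mark, which the stripe covers in this view (around (277,225)). The top has sunk from 92.2 to 88.8 mm and the jaws are clear. Handing in.

Run:
```python
from h import *
print(arm.job_done(), arm.read_state()["time"])
```

```text
the job is handed in; nothing more can be done
the job is handed in; nothing more can be done
```

The red winged nut is run down against its brass nut, tightened and let go. I gripped the wing across its 14 mm thickness at about (0.600, 0.145), turned it about 74° clockwise while following the sink, then opened the jaws and backed off upward.

**Last checks**
- **Run down:** the wing's top sank from 92.2 to 88.8 mm, which fits a full run-down.
- **Tight:** the reaction torque rose to about 0.3 N m at the end. The stripe ended at 177.0°, against 176.5–177° for the black mark, so `red_wing` should be close to the best value of 0.15.
- **Clear:** the jaws were open with the TCP about 0.24 m up and no contact force beyond about 1 N. I handed in at about 8 s.
- **Blue, orange and turquoise nuts:** none was approached. I did not measure the blue nut's angle at the end.

**Where the measurements disagreed**
- **Stud position:** the side camera placed it about 5–7 mm away from where the top camera did. I went by the top and wrist cameras.
- **Mark direction:** single readings ran from 174° to 178°. That is about 0.04 rad either side of the value I used, well inside the margin for tight.
- **Wrist torque:** the readings carried an offset of about 0.15 N m. I used them only as a trend.

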